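# Earbud case through the tray's self-closing flap

### The arm

A 7-joint arm with a two-finger parallel gripper is mounted at the origin on the work surface. World frame = base frame: x ahead of the robot, y to its left, z up, the work surface at z = 0. Lengths are in m, angles in rad, forces in N, time in s.
With the tool pointing down it reaches from about 0.35 to 0.9 m from the base axis. Payload 8.1 kg.
Tool frame: the origin (TCP) lies on the centre line of the jaws, within the pads' length; the fingertips stand 19 mm ahead of it and the grasp point (between the pads) is the TCP (arm.tip_reach is the distance from the TCP to the fingertips, in m); z points along the fingers, y is the line along which they close (so a half turn about z gives the same grasp; the last joint's range is limited). The gripper opens to 92 mm and grips with 3 to 60 N. Pads are 19 mm wide; open, the fingers measure 130 mm over their backs; the gripper's body (75 mm by 190 mm) begins 47 mm behind the grasp point.
Start: joints at [-1.256, 0.434, 0.025, 1.573, -0.012, 1.134, -0.075], TCP at [0.254, 0.571, 0.246] pointing down, gripper open.
Joint ranges: [-2.62, 2.62], [-0.44, 2.09], [-1.27, 1.32], [0.08, 2.57], [-1.32, 4.46], [0.12, 2], [-2.74, 2.74]. Speed limits (rad/s): [2.22, 2.22, 3.01, 3.01, 3.14, 3.14, 3.14].

### API

Orientations are given as a rotation vector (axis times angle).
In Python, from cell import arm gives the robot as it stands.
- The arm moves only by the tool arm_command, never from a script. Its argument "targets" is a list that holds one entry, the list of rows, each a list of 6 numbers: the shift along the tool's x, y, z in m, then the turn, a rotation vector about the tool's x, y, z in rad. A call has 1 to 10 rows; each row shifts and turns the commanded pose from where the row before left it, along the tool's axes as they then stand; what a row does not reach is not made up. A row lasts 1/8 s, in which the tool goes at most 62.5 mm and 10.7 degrees, less where a joint would pass 70% of its speed; a pose out of reach is approached as far as the arm can. A call with a gripper value outside its range is refused whole. "jaw" is the finger opening in m, from 0 to 0.0918, set as the call begins (left out, the last holds). The fingers move at their own pace and stop on an object; "newtons" is the grip in N (left out, the last holds). Time passes only in rows, so rows that do not move let the fingers close. It gives the time, the measured TCP pose, the force, the opening and the grip force at its end, in the units of the state.
- arm.observe(): the state, without advancing time (a new reading comes with each control period).
- arm.get_image(name): name is "side" or "top" or "wrist"; returns a dict with "pixels" (400x640x3 uint8, red, green, blue), "z_map" (400x640 float32, m along the optical axis (not along the pixel's ray), 0 where there is no reading), "fx", "fy", "cx", "cy" (pixels), "xyz" and "rotation" of the camera in the world; the wrist camera has in their place "T_tool_cam" (4x4, takes a point from camera to tool coordinates, whose origin is the TCP and whose axes are the flange's). Camera axes: x right, y down, z forward; pixel columns grow to the right and rows downward; lengths in m; the calibration is good to about 2 mm. The wrist camera is an equidistant fisheye: a pixel r from the principal point sees the ray r / f radians off the axis. A picture is of the moment at which its call begins: read the wrist's pose just before it.
- arm.sign_off(): hands the job in; it is judged then, once.
The state is a dict: "clock": time; "joints": joint angles; "dq": joint speeds; "joint_efforts": joint torques, N m; "position": TCP position; "ee_rot": TCP orientation; "force": force on the tool from outside, world axes, zero at the start; "ft_torque": the same for the moment, N m; "width": opening from 0.0 (shut) to 1.0 (fully open); "gripper_force": force on a finger pad.
Only numpy, scipy, OpenCV 4.12 (cv2) and the standard library are available. Lean on these libraries where they do the work, as an engineer would, in place of code of your own. Each camera call takes 0.05 s, during which the arm holds its last target. There are 200 camera calls.

### The job

Push the blue self-closing flap of the clear acrylic tray open with one finger and, while that finger holds the flap open, push the orange earbud case in through the doorway with the other finger, far enough that the flap swings fully shut behind it. Do not pinch or lift the case and do not shove the flap open with it: it should not push on the flap before it is half-way through. Leave everything else on the shelf where it stands, and finish clear of everything.

Things in the scene. Friction and masses are not known exactly. Their poses are not given: they have to be found in the camera images.
- tray: Clear acrylic tray, no roof, fixed on the green shelf (top 100 mm above the work surface). Origin mid-doorway on the shelf top; +x leads in through the doorway, +y left, z up. White floor plate 3 mm thick, 100 mm wide, from x = -150 mm (open porch, no walls) to +195. Inside: side walls' inner faces at y = +-43 mm, end wall's at x = 189, all 40 mm above the shelf
- doorway (a point): middle of the doorway on top of the floor plate (3 mm above the tray's origin), axes as the tray's. The doorway lies across x = 0, is about 82 mm wide (y = -43 to +41), open at the top and closed only by the flap
- flap (a joint): Flap angle, rad: 0 = shut, across the doorway; grows as its right end swings into the tray, up to 1.6; it never swings outwards. Upright hinge at x = 0, y = +42 mm of the tray frame (left as the robot sees it). A damped spring shuts it from any angle in 1 to 2 s: 0.03 N m shut, 0.06 N m wide open, under 1 N at the free end. It can shut only once the case lies beyond the 80 mm arc of its end
- flap_edge (a point): middle of the blue flap's free edge, half-way up it, 80 mm from the hinge; moves with the flap. The flap is 80 mm long, 3 mm thick, 34 mm high (4 to 38 mm above the shelf)
- earbuds_mid (a point): Centre of the orange silicone earbud case: 54 mm long (x), 30 wide (y), 26 high, about 55 g, flat on the porch, centre 13 mm above the floor plate. Starts with its centre 85 to 115 mm outside the doorway, within 12 mm of the line y = -8 mm of the tray frame, long side within 0.2 rad of the tray's x. Slides freely when pushed
- earbuds: the same orange earbud case; this origin is at the centre of its underside; x along its length
- elephant: bystander on the shelf, to be left where it stands: blue ceramic elephant figurine, about 95 x 40 mm; origin at the centre of its underside; 67 mm high
- jar: bystander on the shelf, to be left where it stands: frosted glass jar with a cork stopper, 54 mm across, near the left of the tray's porch; origin at the centre of its underside; 76 mm high
- mug: bystander on the shelf, to be left where it stands: white mug, 76 mm across with a handle; origin at the centre of its underside; 85 mm high
- torch: bystander on the shelf, to be left where it stands: small pocket torch standing on end, 30 mm across, near the right of the tray's porch; origin at the centre of its underside; 86 mm high
- notebook: bystander on the shelf, to be left where it stands: red notebook, 140 x 90 mm; origin at the centre of its underside; 14 mm high
- bowl: bystander on the shelf, to be left where it stands: terracotta bowl, 110 mm across; origin at the centre of its underside; 40 mm high
Things that resemble listed ones, but are neither listed nor needed, are in the scene too. Of the things that look like the earbuds, the smaller one is meant.

How it is judged:
By the outcome, as a careful person would: the job done as asked, in the order asked, and still so for the second after the job is handed in, with the robot touching nothing.
It also fails if it takes over 40 s, if anything falls off the work surface, if the arm or the gripper's body presses on something with over 40 N, if the wrist force passes 120 N, or if a joint passes its speed limit or range.

## Working session

There is one attempt and no reset: what is moved stays moved. The work goes in short steps, Python scripts to look and compute and a tool call to move; the robot and the scene stay as the last step left them, time stands still between calls to the robot, and variables do not carry over. Pictures are saved under pics/ and viewed, at most 13 in all, crops included, and the job is handed in when it is done.

Besides the shell and the picture viewer there is one more tool, called after "Call:" by a JSON object that holds its "op" and its "data", one argument or row to a line. arm_command: Moves the arm, as the interface text tells. Its arguments: {"type":"object","properties":{"targets":{"type":"array","items":{"type":"array","items":{"type":"array","items":{"type":"number"}}}},"jaw":{"type":"number"},"newtons":{"type":"number"}},"required":["targets"]}

```bash
mkdir -p pics; ls; python3 - <<'E'
from cell import arm
import cv2,numpy as np
s=arm.observe();print({k:np.round(v,3) for k,v in s.items()}, arm.tip_reach)
a=[]
for n in("top","side"):
    d=arm.get_image(n);np.savez(n+"0.npz",**d);print(n,d["xyz"],np.round(d["rotation"],3).tolist(),d["fx"],d["fy"],d["cx"],d["cy"])
    cv2.imwrite(f"pics/{n}0.png",d["pixels"][:,:,::-1])
E
```

```text
pics
{'clock': np.float64(0.0), 'joints': array([-1.256,  0.435,  0.025,  1.574, -0.012,  1.134, -0.075]), 'dq': array([ 0.001,  0.001, -0.   ,  0.   ,  0.001,  0.002,  0.   ]), 'joint_efforts': array([-1.0000e-03, -6.6787e+01,  9.8400e-01, -3.1446e+01, -6.1000e-02,
        4.3000e-02,  0.0000e+00]), 'position': array([0.253, 0.571, 0.245]), 'ee_rot': array([-6.520e-01, -3.073e+00,  3.000e-03]), 'force': array([ 0.033, -0.28 , -0.78 ]), 'ft_torque': array([-0.021,  0.063,  0.009]), 'gripper_force': np.float64(0.0), 'width': np.float64(0.999)} 0.019
top [0.38692515 0.00724099 1.15699345] [-2.223, 2.159, -0.126] 395.3163576062839 395.3163576062839 322.7772417563865 206.20360815631153
side [ 0.41589349 -0.76546582  0.86996721] [-2.347, 0.08, -0.044] 397.7503525889275 397.7503525889275 321.9346098280086 203.1197179225906
```

View pics/top0.png

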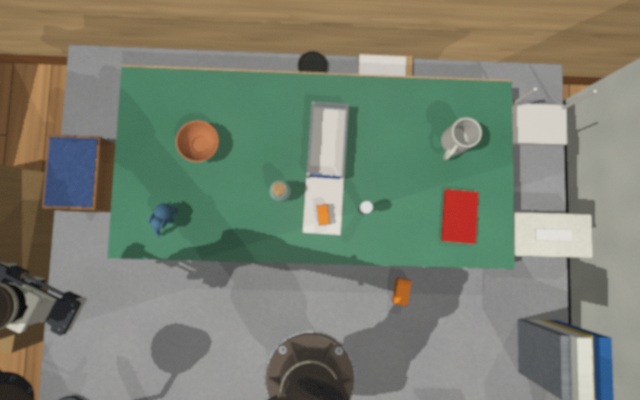

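View pics/side0.png

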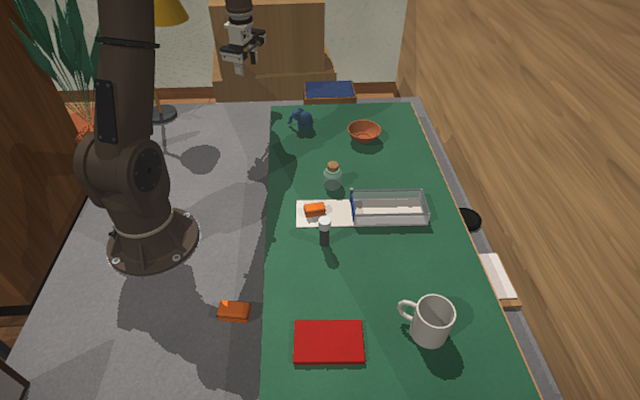

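Top view: the orange candidates are the one on the white porch at (323,215) and a larger-looking one on the grey surface at (402,292). I pick the porch one. The flap is the blue line at (325,176), the jar is at (280,190) and the torch at (366,207). The side view agrees.

```bash
cat > h.py <<'E'
import numpy as np,cv2
from scipy.spatial.transform import Rotation as R
def cam(d): return np.array(d["xyz"]),R.from_rotvec(d["rotation"]).as_matrix()
def ray_plane(d,uv,z):
    o,M=cam(d);uv=np.atleast_2d(uv).astype(float)
    r=np.c_[(uv[:,0]-d["cx"])/d["fx"],(uv[:,1]-d["cy"])/d["fy"],np.ones(len(uv))]@M.T
    return o+r*((z-o[2])/r[:,2])[:,None]
def cloud(d):
    o,M=cam(d);v,u=np.mgrid[:400,:640];Z=d["z_map"]
    return np.dstack([(u-d["cx"])/d["fx"]*Z,(v-d["cy"])/d["fy"]*Z,Z])@M.T+o
def blob(m,n=0):
    k,l,s,c=cv2.connectedComponentsWithStats(m.astype(np.uint8));i=1+np.argsort(-s[1:,4])[n];return l==i
E
python3 - <<'E'
from h import *
for n in("top","side"):
    d=dict(np.load(n+"0.npz"));P=cloud(d);hsv=cv2.cvtColor(d["pixels"],cv2.COLOR_RGB2HSV);H,S,V=cv2.split(hsv)
    x0,x1,y0,y1=(260,400,90,250) if n=="top" else (280,440,150,260)
    roi=np.zeros_like(H,bool);roi[y0:y1,x0:x1]=1
    for nm,m,z in(("case",(H>5)&(H<16)&(S>200)&(V>120)&roi,.129),("flap",(H>105)&(H<125)&(S>100)&roi,.138),("white",(S<40)&(V>150)&roi,.103)):
        m=blob(m);v,u=np.nonzero(m);p=P[m]
        (cx,cy),wh,a=rc=cv2.minAreaRect(np.c_[u,v].astype(np.float32));b=cv2.boxPoints(rc)
        print(n,nm,m.sum(),"px",np.round([cx,cy],1),"zmed",np.round(np.median(p,0),3),np.round(np.percentile(p[:,2],[5,95]),3),"\n",np.round(ray_plane(d,b,z)[:,:2],3).tolist())
    g=(H>60)&(H<90)&(S>100);print("shelf z",np.median(P[g][:,2]))
    if n=="top":
        for nm,(a,b,c,e) in dict(jar=(265,178,295,206),torch=(355,198,378,218)).items():
            p=P[b:e,a:c].reshape(-1,3);p=p[p[:,2]>.115];print(nm,np.round([p.min(0),np.median(p,0),p.max(0)],3).tolist())
            q=p[p[:,2]>p[:,2].max()-.02];print(np.round(q.mean(0),3))
    c=d["pixels"][y0:y1,x0:x1,::-1];cv2.imwrite(f"pics/crop_{n}.png",cv2.resize(c,None,fx=3.7 ,fy=3.7 ,interpolation=cv2.INTER_CUBIC))
E
```

```text
Traceback (most recent call last):
  File "h.py", line 12, in blob
    k,l,s,c=cv2.connectedComponentsWithStats(m.astype(np.uint8));i=1+np.argsort(-s[1:,4])[n];return l==i
                                                                     ~~~~~~~~~~~~~~~~~~~~^^^
IndexError: index 0 is out of bounds for axis 0 with size 0
```

```bash
cat > m.py <<'E'
from h import *
for n in("top","side"):
    d=dict(np.load(n+"0.npz"));P=cloud(d);hsv=cv2.cvtColor(d["pixels"],cv2.COLOR_RGB2HSV);H,S,V=cv2.split(hsv)
    x0,x1,y0,y1=(260,400,90,250) if n=="top" else (280,440,150,260)
    roi=np.zeros_like(H,bool);roi[y0:y1,x0:x1]=1
    c=d["pixels"][y0:y1,x0:x1,::-1];cv2.imwrite(f"pics/crop_{n}.png",cv2.resize(c,None,fx=3.7 ,fy=3.7 ,interpolation=cv2.INTER_CUBIC))
    if n=="top": print(hsv[215,323],hsv[176,325],hsv[195,315])
    for nm,m,z in(("case",(H>3)&(H<18)&(S>150)&(V>80)&roi,.129),("flap",(H>100)&(H<130)&(S>80)&roi,.138),("white",(S<40)&(V>150)&roi,.103)):
        if not m.any(): print(nm,"none");continue
        m=blob(m);v,u=np.nonzero(m);p=P[m]
        (cx,cy),wh,a=rc=cv2.minAreaRect(np.c_[u,v].astype(np.float32));b=cv2.boxPoints(rc)
        print(n,nm,m.sum(),"px",np.round([cx,cy],1),"zmed",np.round(np.median(p,0),3),np.round(np.percentile(p[:,2],[5,95]),3),"\n",np.round(ray_plane(d,b,z)[:,:2],3).tolist())
    g=(H>60)&(H<90)&(S>100);print("shelf z",np.median(P[g][:,2]))
    if n=="top":
        for nm,(a,b,c,e) in dict(jar=(265,178,295,206),torch=(355,198,378,218)).items():
            p=P[b:e,a:c].reshape(-1,3);p=p[p[:,2]>.115];print(nm,np.round([p.min(0),np.median(p,0),p.max(0)],3).tolist())
            q=p[p[:,2]>p[:,2].max()-.02];print(np.round(q.mean(0),3))
E
python3 m.py
```

```text
[ 16 193 223] [112 102 145] [ 18  14 216]
top case 172 px [322.9 214.2] zmed [ 0.455 -0.022  0.13 ] [0.127 0.133] 
 [[0.477, -0.007], [0.481, -0.031], [0.433, -0.037], [0.43, -0.013]]
top flap 22 px [320.  175.5] zmed [ 0.555 -0.01   0.139] [0.135 0.143] 
 [[0.553, 0.012], [0.556, 0.012], [0.557, -0.035], [0.555, -0.035]]
top white 4010 px [324.7 170.9] zmed [ 0.568 -0.029  0.104] [0.101 0.109] 
 [[0.405, 0.033], [0.75, 0.025], [0.748, -0.083], [0.402, -0.072]]
shelf z 0.1012369040851332
jar [[0.387, 0.007, 0.117], [0.508, 0.09, 0.16], [0.536, 0.119, 1.157]]
[0.387 0.007 1.157]
torch [[0.387, -0.139, 0.119], [0.47, -0.124, 0.187], [0.485, 0.007, 1.157]]
[0.387 0.007 1.157]
side case 247 px [314.4 209.1] zmed [ 0.453 -0.034  0.126] [0.11  0.129] 
 [[0.426, -0.016], [0.479, -0.009], [0.48, -0.056], [0.429, -0.062]]
side flap 57 px [352.2 206.5] zmed [ 0.553 -0.021  0.132] [0.101 0.138] 
 [[0.55, 0.009], [0.558, 0.01], [0.553, -0.089], [0.546, -0.09]]
side white 1128 px [324.2 212.7] zmed [ 0.498 -0.031  0.102] [0.099 0.185] 
 [[0.404, 0.029], [0.563, 0.025], [0.552, -0.077], [0.404, -0.073]]
shelf z 0.09891500980156875
```

View pics/crop_top.png

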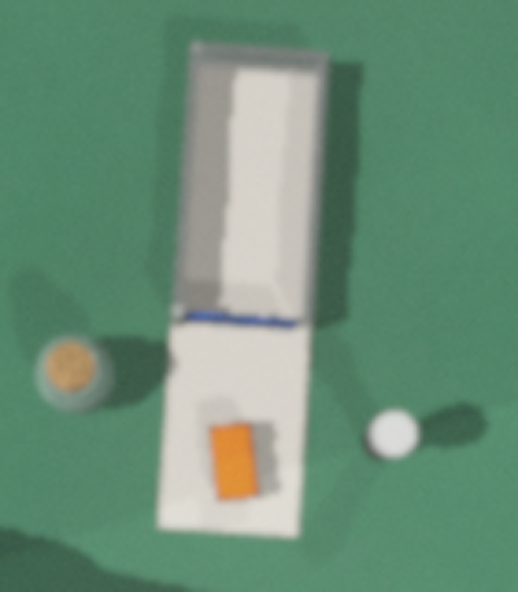

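The crop confirms the choice: a small orange case at crop (234,460), i.e. px (323,214), lies on the porch. The flap runs from crop (186,315) to (296,323), and the porch's near corners are at crop (158,527) and (299,537).

```bash
cat > tray.py <<'E'
from h import *
d=dict(np.load("top0.npz"))
f=lambda p,z:ray_plane(d,np.array(p)/3.7+[260,90],z)[:,:2]
n=f([[158,527],[299,537]],.103);fl=f([[186,315],[296,323]],.138);wl=f([[192,43],[326,53]],.140);ft=f([[176,317],[311,323]],.14)
print("near",n.round(4),"flap",fl.round(4),"far",wl.round(4),"doorposts",ft.round(4))
for a,b in((n[1],n[0]),(fl[1],fl[0]),(wl[1],wl[0])): 
    v=b-a;print(np.hypot(*v).round(4),np.arctan2(-v[0],v[1]).round(3))
v=wl.mean(0)-n.mean(0);print("axis",np.hypot(*v),np.arctan2(v[1],v[0]))
E
python3 tray.py
python3 - <<'E'
from h import *
d=dict(np.load("top0.npz"));P=cloud(d)
for nm,(a,b,c,e) in dict(jar=(270,178,295,206),torch=(355,198,378,218)).items():
    p=P[b:e,a:c].reshape(-1,3);p=p[(p[:,2]>.15)&(p[:,2]<.25)];print(nm,np.round([p.min(0),p.mean(0),p.max(0)],3).tolist())
import cell;print(R.from_rotvec(cell.arm.observe()["ee_rot"]).as_matrix().round(3))
E
```

```text
near [[ 0.4068  0.0296]
 [ 0.4025 -0.072 ]] flap [[ 0.5554  0.014 ]
 [ 0.5523 -0.0636]] far [[ 0.7514  0.0157]
 [ 0.7477 -0.0802]] doorposts [[ 0.5535  0.021 ]
 [ 0.5523 -0.0741]]
0.1017 -0.042
0.0777 -0.04
0.096 -0.038
axis 0.3451069260015274 -0.031989436301600595
jar [[0.489, 0.069, 0.15], [0.51, 0.091, 0.167], [0.536, 0.116, 0.182]]
torch [[0.458, -0.139, 0.164], [0.471, -0.125, 0.186], [0.485, -0.111, 0.192]]
[[-0.914  0.406 -0.   ]
 [ 0.406  0.914 -0.001]
 [-0.    -0.001 -1.   ]]
```

```bash
python3 - <<'E'
from h import *
T=R.from_rotvec([-.652,-3.073,.003]).as_matrix();t=np.array([.253,.571,.245])
for n in("side","top"):
    d=dict(np.load(n+"0.npz"));P=cloud(d).reshape(-1,3);q=(P[d["z_map"].ravel()>0]-t)@T
    q=q[(np.abs(q[:,:2])<.13).all(1)]
    for a,b in((.025,-.01),(-.01,-.045),(-.045,-.07),(-.07,-.1),(-.1,-.15)):
        k=q[(q[:,2]<a)&(q[:,2]>b)]
        if len(k)>3: print(n,a,b,len(k),np.percentile(k,2,axis=0)[:2].round(3),np.percentile(k,98,axis=0)[:2].round(3))
from cell import arm
w=arm.get_image("wrist");print({k:(v if k not in("pixels","z_map") else 0) for k,v in w.items()});cv2.imwrite("pics/w0.png",w["pixels"][:,:,::-1])
E
```

```text
side 0.025 -0.01 108 [-0.012 -0.07 ] [0.01  0.053]
side -0.01 -0.045 116 [-0.014 -0.073] [0.01  0.059]
side -0.045 -0.07 310 [-0.038 -0.094] [0.032 0.077]
side -0.07 -0.1 512 [-0.037 -0.1  ] [0.031 0.087]
side -0.1 -0.15 409 [-0.037 -0.057] [0.031 0.011]
top 0.025 -0.01 54 [-0.012  0.044] [0.008 0.061]
top -0.01 -0.045 27 [-0.012  0.045] [-0.001  0.057]
top -0.045 -0.07 484 [-0.037 -0.088] [0.026 0.08 ]
top -0.07 -0.1 1551 [-0.037 -0.095] [0.032 0.077]
top -0.1 -0.15 935 [-0.037 -0.051] [0.034 0.004]
{'pixels': 0, 'z_map': 0, 'fx': 309.70691628693146, 'fy': 309.70691628693146, 'cx': 315.2912850018192, 'cy': 200.26677281628122, 'T_tool_cam': array([[ 2.88006963e-04, -9.70013942e-01, -2.43049109e-01,
         6.54779083e-02],
       [ 9.99999957e-01,  2.92288729e-04,  1.84440442e-05,
         8.45799996e-05],
       [ 5.31495351e-05, -2.43049104e-01,  9.70013985e-01,
        -1.39007522e-01],
       [ 0.00000000e+00,  0.00000000e+00,  0.00000000e+00,
         1.00000000e+00]])}
```

View pics/w0.png

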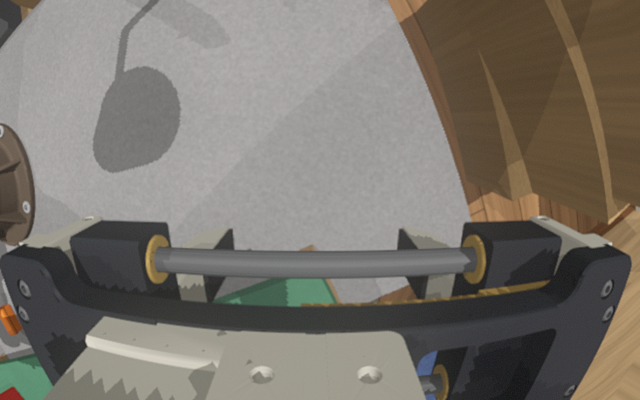

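The wrist view shows the gripper bar blocking the space between the fingers, and the body is long along tool y. The top and side cameras will have to do the checking. I turn tool y along the tray's x, then shift over the porch.

Call:
{"op": "arm_command", "data": {
  "targets": [
    [[0, 0, 0, 0, 0, 0.17], [0, 0, 0, 0, 0, 0.17], [0, 0, 0, 0, 0, 0.17], [0, 0, 0, 0, 0, 0.17], [0, 0, 0, 0, 0, 0.17], [0, 0, 0, 0, 0, 0.17], [0, 0, 0, 0, 0, 0.17], [-0.03, 0.01, 0, 0, 0, 0], [-0.045, 0.015, 0, 0, 0, 0], [-0.045, 0.015, 0, 0, 0, 0]]
  ],
  "jaw": 0.0918
}}

```text
clock: 1.4
position: [0.2893, 0.4484, 0.2454]
ee_rot: [2.261, 2.18, -0.001]
force: [0.1, 0.4, 0.1]
width: 1.0
gripper_force: 0.0
```

Call:
{"op": "arm_command", "data": {
  "targets": [
    [[-0.045, 0.015, 0, 0, 0, 0], [-0.045, 0.015, 0, 0, 0, 0], [-0.045, 0.015, 0, 0, 0, 0], [-0.045, 0.015, 0, 0, 0, 0], [-0.045, 0.015, 0, 0, 0, 0], [-0.045, 0.015, 0, 0, 0, 0], [-0.045, 0.015, 0, 0, 0, 0], [-0.045, 0.015, 0, 0, 0, 0], [-0.045, 0.015, 0, 0, 0, 0], [0, 0, 0, 0, 0, 0]]
  ]
}}

```text
clock: 2.65
position: [0.4095, 0.0369, 0.2459]
ee_rot: [2.268, 2.173, 0.0]
force: [0.0, 0.7, -0.4]
width: 0.997
gripper_force: 0.0
```

```bash
cat > st.py <<'E'
from h import *
from cell import arm
O=np.array([.5546,-.0262]);psi=-.037
def tray(p): 
    p=np.asarray(p)[...,:2]-O;c,s=np.cos(psi),np.sin(psi);return p@np.array([[c,-s],[s,c]])
def state():
    s=arm.observe();M=R.from_rotvec(s["ee_rot"]).as_matrix();al=np.arctan2(M[1,1],M[0,1])-psi
    t=tray(s["position"]);u=np.array([np.cos(al),np.sin(al)]);h=s["width"]*.0918/2+.0095
    print("clk",round(float(s["clock"]),2),"tcp",t.round(4),"z",s["position"][2].round(4),"phi",al.round(3),"tilt",M[2].round(3),"A",(t+u*h).round(4),"B",(t-u*h).round(4),"F",s["force"].round(1),"w",round(float(s["width"]),3))
    return s
if __name__=="__main__": state()
E
python3 st.py
```

```text
clk 2.65 tcp [-0.1474  0.0577] z 0.2459 phi -0.006 tilt [-0.  0. -1.] A [-0.0921  0.0574] B [-0.2026  0.058 ] F [ 0.   0.7 -0.4] w 0.997
```

Call:
{"op": "arm_command", "data": {
  "targets": [
    [[-0.005, -0.002, 0.03, 0, 0, 0], [-0.005, -0.002, 0.03, 0, 0, 0], [-0.005, 0, 0.03, 0, 0, 0], [0, 0, 0.026, 0, 0, 0], [-0.004, 0, 0, 0, 0, 0], [-0.005, 0, 0, 0, 0, 0], [-0.005, 0, 0, 0, 0, 0], [-0.005, 0, 0, 0, 0, 0], [-0.005, 0, 0, 0, 0, 0]]
  ]
}}

```text
clock: 3.78
position: [0.4039, 0.0011, 0.1301]
ee_rot: [2.262, 2.18, 0.002]
force: [-0.1, 0.5, 0.1]
width: 1.003
gripper_force: 0.3
```

```bash
cat > see.py <<'E'
from st import *
import sys
def case(save=None):
    d=arm.get_image("side");H,S,V=cv2.split(cv2.cvtColor(d["pixels"],cv2.COLOR_RGB2HSV))
    m=(H>3)&(H<19)&(S>140)&(V>70);m[:,:270]=0;m[:150]=0;m[270:]=0
    P=cloud(d);m&=(P[...,2]>.124)&(P[...,2]<.136)   # top face by depth
    if m.sum()>20:
        m=blob(m);v,u=np.nonzero(m);q=tray(ray_plane(d,np.c_[u,v],.129)).astype(np.float32)
        (c,wh,a)=rc=cv2.minAreaRect(q*1000);b=cv2.boxPoints(rc)
        e=[b[1]-b[0],b[2]-b[1]];l=max(e,key=np.linalg.norm);y=np.arctan(l[1]/l[0])
        print("case top n",m.sum(),"c",np.round(c,1),"size",np.round(wh,1),"yaw",y.round(3))
    else: print("no case",m.sum())
    if save: cv2.imwrite(f"pics/{save}.png",cv2.resize(d["pixels"][130:280,270:470,::-1],None,fx=4,fy=4,interpolation=cv2.INTER_CUBIC))
state();case(sys.argv[1] if len(sys.argv)>1 else None)
E
python3 see.py s1
```

```text
clk 3.77 tcp [-0.1516  0.0217] z 0.1301 phi 0.0 tilt [ 0.001  0.001 -1.   ] A [-0.0961  0.0217] B [-0.2072  0.0217] F [-0.1  0.5  0.1] w 1.003
case top n 157 c [-102.9  -13.1] size [29.4 50. ] yaw -0.027
```

View pics/s1.png

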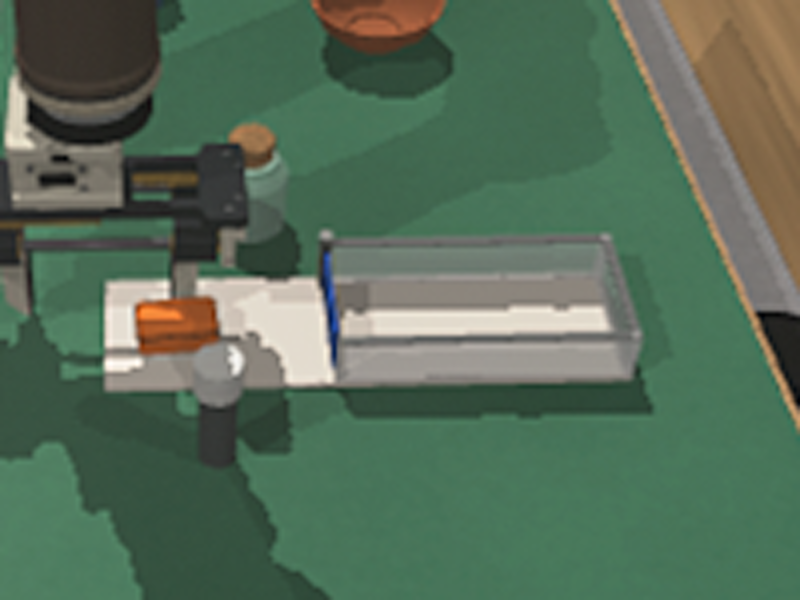

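The side crop shows the case at about (178,323), lying straight just in front of the finger at (185,280), with the flap shut at (330,315). I check the side method on the first images for bias.

```bash
python3 - <<'E'
import st,h,numpy as np
import see
class A:
    def get_image(s,n): return dict(np.load(n+"0.npz"))
see.arm=A();see.case()
from see import *
from cell import arm
d=arm.get_image("top");cv2.imwrite("pics/t1.png",cv2.resize(d["pixels"][90:250,260:400,::-1],None,fx=3.7,fy=3.7))
H,S,V=cv2.split(cv2.cvtColor(d["pixels"],cv2.COLOR_RGB2HSV));m=(H>3)&(H<19)&(S>150);m[:,:300]=0;m[:,345:]=0;m[250:]=0;m[:180]=0
v,u=np.nonzero(m);print(len(u));
if len(u): q=tray(ray_plane(d,np.c_[u,v],.129));print(q.min(0),q.max(0))
# side: finger surfaces near A tip
d=arm.get_image("side");P=cloud(d);t=tray(P.reshape(-1,3));z=P.reshape(-1,3)[:,2]
k=(z>.135)&(z<.16)&(t[:,0]>-.125)&(t[:,0]<-.06)&(t[:,1]>-.02)&(t[:,1]<.06);print(np.percentile(t[k],[5,50,95],axis=0).round(4),k.sum())
E
```

```text
clk 3.83 tcp [-0.1517  0.0211] z 0.13 phi -0.001 tilt [ 0.     0.001 -1.   ] A [-0.0962  0.021 ] B [-0.2072  0.0211] F [ 0.5 -0.7  0.6] w 1.002
case top n 157 c [-102.9  -13.1] size [29.4 50. ] yaw -0.027
case top n 167 c [-101.3   -6. ] size [51.5 31.7] yaw 0.175
0
[[-0.1062  0.0054]
 [-0.0983  0.0081]
 [-0.0905  0.012 ]] 47
```

Call:
{"op": "arm_command", "data": {
  "targets": [
    [[-0.004, 0, 0, 0, 0, 0], [-0.004, 0, 0, 0, 0, 0], [-0.004, 0, 0, 0, 0, 0], [-0.003, 0, 0, 0, 0, 0], [0, 0, 0, 0, 0, 0]]
  ]
}}

```text
clock: 4.6
position: [0.403, -0.014, 0.1297]
ee_rot: [-2.263, -2.179, 0.0]
force: [-0.5, 0.0, -0.3]
width: 0.998
gripper_force: 0.0
```

```bash
python3 see.py
```

```text
clk 4.6 tcp [-0.152   0.0066] z 0.1297 phi -0.001 tilt [-0. -0. -1.] A [-0.0967  0.0065] B [-0.2073  0.0066] F [-0.5  0.  -0.3] w 0.998
case top n 163 c [-103.3  -29.4] size [32.3 49.6] yaw -0.027
```

Call:
{"op": "arm_command", "data": {
  "targets": [
    [[0.002, 0, 0, 0, 0, -0.13], [0, 0, 0, 0, 0, -0.125], [-0.004, 0.01, 0, 0, 0, 0], [-0.004, 0.01, 0, 0, 0, 0], [-0.004, 0.01, 0, 0, 0, 0], [-0.004, 0.01, 0, 0, 0, 0], [-0.004, 0.01, 0, 0, 0, 0], [-0.004, 0.009, 0, 0, 0, 0], [-0.003, 0.007, 0, 0, 0, 0], [-0.003, 0.006, 0, 0, 0, 0]]
  ]
}}

```text
clock: 5.9
position: [0.4802, -0.0255, 0.1296]
ee_rot: [-1.967, -2.45, 0.0]
force: [-0.3, 0.0, 0.4]
width: 0.999
gripper_force: 0.2
```

```bash
python3 see.py
```

```text
clk 5.9 tcp [-0.0744 -0.0021] z 0.1296 phi 0.255 tilt [ 0. -0. -1.] A [-0.0208  0.0119] B [-0.128 -0.016] F [-0.3  0.   0.4] w 0.999
case top n 159 c [-91.3 -26.9] size [52.  30.6] yaw 0.067
```

Call:
{"op": "arm_command", "data": {
  "targets": [
    [[0.003, 0, 0, 0, 0, 0.055], [-0.001, 0.005, 0, 0, 0, 0], [-0.001, 0.005, 0, 0, 0, 0], [-0.001, 0.005, 0, 0, 0, 0], [-0.001, 0.005, 0, 0, 0, 0], [-0.001, 0.005, 0, 0, 0, 0], [-0.001, 0.005, 0, 0, 0, 0], [-0.001, 0.005, 0, 0, 0, 0]]
  ]
}}

```text
clock: 6.95
position: [0.5152, -0.024, 0.1297]
ee_rot: [2.034, 2.394, -0.0]
force: [-2.8, -0.3, 0.2]
width: 0.999
gripper_force: 1.2
```

```bash
python3 see.py s2
```

```text
clk 6.95 tcp [-0.0394  0.0008] z 0.1297 phi 0.2 tilt [-0. -0. -1.] A [0.0148 0.0117] B [-0.0937 -0.0102] F [-2.8 -0.3  0.2] w 0.999
case top n 147 c [-57.7 -32.4] size [28.7 52.1] yaw -0.027
```

View pics/s2.png

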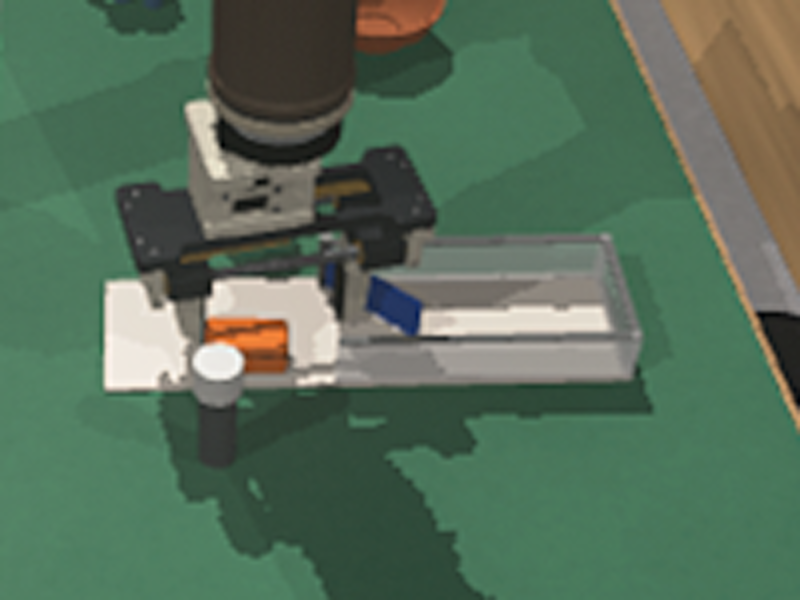

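The side crop shows finger A at (350,300) holding the blue flap (395,305) open, with the case at (248,345) behind it and finger B at (190,320). I check the case's right edge against the plate edge within this one view.

```bash
cat > edge.py <<'E'
from see import *
d=arm.get_image("side");I=d["pixels"];H,S,V=cv2.split(cv2.cvtColor(I,cv2.COLOR_RGB2HSV))
m=(H>3)&(H<19)&(S>140);m[:,:270]=0;m[:150]=0;m[270:]=0;m=blob(m)
cols=np.nonzero(m.any(0))[0];g=(H>55)&(H<95)&(S>90)
o=[]
for u in cols[2:-2]:
    r=np.nonzero(m[:,u])[0].max();e=r+1+np.argmax(g[r+1:,u])
    a=tray(ray_plane(d,[[u,r+.5]],.103))[0]*1000;b=tray(ray_plane(d,[[u,e-.5]],.103))[0]*1000;o.append([*a,b[1]])
print(np.round(o[::3],1))
E
python3 edge.py
```

```text
clk 7.0 tcp [-0.0385  0.0008] z 0.1298 phi 0.2 tilt [-0.001  0.001 -1.   ] A [0.0157 0.0118] B [-0.0928 -0.0102] F [-1.4 -0.1 -0.2] w 0.999
case top n 145 c [-56.4 -32.5] size [28.7 49.6] yaw -0.027
[[ -74.8   -8.9 -143.5]
 [ -67.   -12.8 -143.7]
 [ -59.4  -20.4  -62.8]
 [ -52.4  -38.6  -56.1]
 [ -44.5  -38.8  -56.4]
 [ -36.6  -39.  -135.3]]
```

Call:
{"op": "arm_command", "data": {
  "targets": [
    [[0.0015, -0.008, 0, 0, 0, 0], [-0.005, -0.001, 0, 0, 0, -0.1], [-0.0015, 0.005, 0, 0, 0, 0], [-0.0015, 0.005, 0, 0, 0, 0], [-0.0015, 0.005, 0, 0, 0, 0], [-0.0015, 0.005, 0, 0, 0, 0]]
  ]
}}

```text
clock: 7.85
position: [0.5281, -0.0292, 0.1297]
ee_rot: [1.912, 2.493, 0.0]
force: [-2.4, -0.6, -0.3]
width: 1.001
gripper_force: 1.1
```

```bash
python3 edge.py
```

```text
clk 7.85 tcp [-0.0264 -0.004 ] z 0.1297 phi 0.299 tilt [-0.  0. -1.] A [0.0266 0.0123] B [-0.0794 -0.0204] F [-2.4 -0.6 -0.3] w 1.001
case top n 176 c [-42.3 -31. ] size [32.3 52. ] yaw -0.027
[[-59.4 -20.4 -62.8]
 [-52.2 -35.  -56.1]
 [-44.3 -35.2 -56.4]
 [-36.4 -35.5 -56.6]
 [-28.5 -35.7 -56.8]
 [-20.7 -35.9 -63.9]]
```

Call:
{"op": "arm_command", "data": {
  "targets": [
    [[-0.0015, 0.005, 0, 0, 0, 0], [-0.0015, 0.005, 0, 0, 0, 0], [-0.0015, 0.005, 0, 0, 0, 0]]
  ]
}}

```text
clock: 8.32
position: [0.5437, -0.0297, 0.1298]
ee_rot: [1.911, 2.493, 0.0]
force: [-1.4, 0.4, -0.5]
width: 0.997
gripper_force: 0.8
```

```bash
python3 edge.py; python3 see.py s3
```

```text
clk 8.32 tcp [-0.0108 -0.0039] z 0.1298 phi 0.3 tilt [-0.  0. -1.] A [0.042  0.0124] B [-0.0636 -0.0202] F [-1.4  0.4 -0.5] w 0.997
case top n 174 c [-26.8 -31.4] size [32.3 52.2] yaw -0.027
[[-44.3 -35.2 -56.4]
 [-36.4 -35.5 -56.6]
 [-28.5 -35.7 -67.1]
 [-20.7 -35.9 -63.9]
 [-12.8 -36.1 -57.2]
 [ -4.9 -36.3 -60.9]]
clk 8.43 tcp [-0.0104 -0.0039] z 0.1298 phi 0.3 tilt [-0.     0.001 -1.   ] A [0.0426 0.0125] B [-0.0633 -0.0203] F [ 0.2 -1.2  0.9] w 1.0
case top n 160 c [-25.4 -29.7] size [28.8 49.9] yaw -0.027
```

View pics/s3.png

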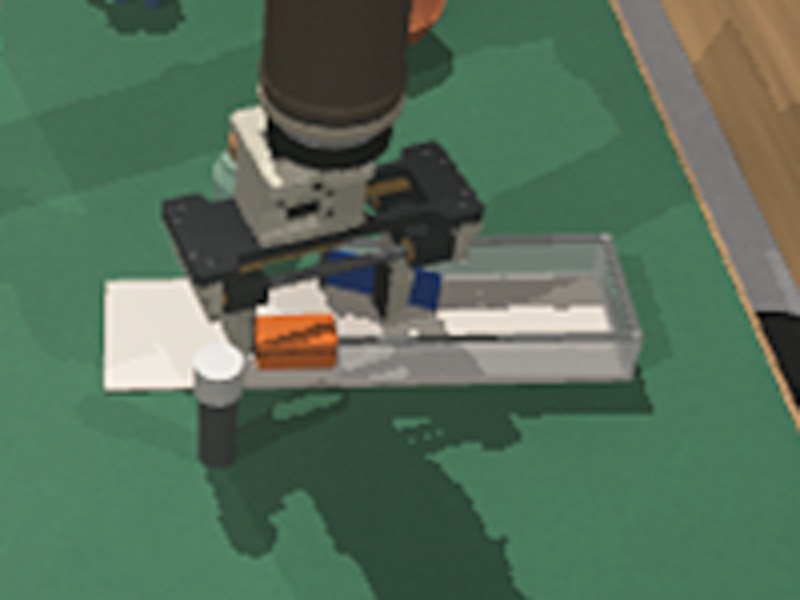

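Side crop: the case at (297,342) is just entering the doorway, about 4 px inside the plate edge, and the flap (blue, 430,290) is held wide by finger A at (397,285). I carry on pushing.

Call:
{"op": "arm_command", "data": {
  "targets": [
    [[-0.0015, 0.005, 0, 0, 0, 0], [-0.0015, 0.005, 0, 0, 0, 0], [-0.0015, 0.005, 0, 0, 0, 0], [-0.0015, 0.005, 0, 0, 0, 0], [-0.0015, 0.005, 0, 0, 0, 0]]
  ]
}}

```text
clock: 9.1
position: [0.5696, -0.0304, 0.1297]
ee_rot: [-1.911, -2.494, -0.0]
force: [-1.7, -0.7, 1.2]
width: 1.001
gripper_force: 0.8
```

```bash
python3 edge.py
```

```text
clk 9.1 tcp [ 0.0152 -0.0037] z 0.1297 phi 0.3 tilt [ 0.  0. -1.] A [0.0681 0.0127] B [-0.0378 -0.0201] F [-1.7 -0.7  1.2] w 1.001
case top n 147 c [ -2.2 -24.7] size [51.6 30.6] yaw 0.17
[[ -18.   -36.  -138.8]
 [  -9.8  -32.6  -67.6]
 [  -1.9  -32.8  -54. ]
 [   8.4   -7.5  -54.2]
 [  16.4   -7.7  -54.4]
 [  24.4   -7.9  -54.7]]
```

Call:
{"op": "arm_command", "data": {
  "targets": [
    [[0.0025, -0.0075, 0, 0, 0, 0], [0.0075, 0.0025, 0, 0, 0, 0.14], [0, 0, 0, 0, 0, 0], [-0.0005, 0.004, 0, 0, 0, 0], [-0.0005, 0.004, 0, 0, 0, 0], [-0.0005, 0.004, 0, 0, 0, 0], [-0.0005, 0.003, 0, 0, 0, 0]]
  ]
}}

```text
clock: 10.07
position: [0.5772, -0.0224, 0.1297]
ee_rot: [-2.081, -2.354, 0.0]
force: [-0.4, 0.3, 0.6]
width: 0.999
gripper_force: 0.6
```

```bash
python3 edge.py
```

```text
clk 10.07 tcp [0.0225 0.0046] z 0.1297 phi 0.16 tilt [-0. -0. -1.] A [0.0771 0.0135] B [-0.0322 -0.0042] F [-0.4  0.3  0.6] w 0.999
case top n 146 c [  3.5 -24.5] size [53.8 29.6] yaw 0.196
[[ -15.4  -36.  -138.9]
 [  -7.2  -32.7 -136. ]
 [   0.7  -32.9  -54.1]
 [  11.    -7.5  -54.3]
 [  19.1   -7.8  -54.5]
 [  27.1   -8.   -54.7]]
```

Call:
{"op": "arm_command", "data": {
  "targets": [
    [[0, 0, 0, 0, 0, 0], [0, 0, 0, 0, 0, 0], [0, 0, 0, 0, 0, 0]]
  ],
  "jaw": 0.076,
  "newtons": 5
}}

```text
clock: 10.55
position: [0.5767, -0.0222, 0.1298]
ee_rot: [-2.081, -2.354, 0.0]
force: [-0.2, -0.3, 0.8]
width: 0.827
gripper_force: 0.7
```

```bash
python3 edge.py; python3 see.py s4
```

```text
clk 10.55 tcp [0.022  0.0048] z 0.1298 phi 0.16 tilt [ 0. -0. -1.] A [0.0688 0.0124] B [-0.0249 -0.0027] F [-0.2 -0.3  0.8] w 0.827
case top n 134 c [ 10.8 -27. ] size [51.4 32.5] yaw 0.064
[[  -9.8  -32.6 -132.9]
 [  -1.9  -32.8  -54. ]
 [   8.4   -7.5  -54.2]
 [  16.4   -7.7  -54.4]
 [  24.4   -7.9  -54.7]
 [  32.5   -8.1  -54.9]]
clk 10.65 tcp [0.022  0.0049] z 0.1297 phi 0.16 tilt [ 0. -0. -1.] A [0.069  0.0125] B [-0.025  -0.0027] F [-0.  -0.5  0.8] w 0.83
case top n 134 c [ 10.4 -27. ] size [29.  52.5] yaw -0.027
```

View pics/s4.png

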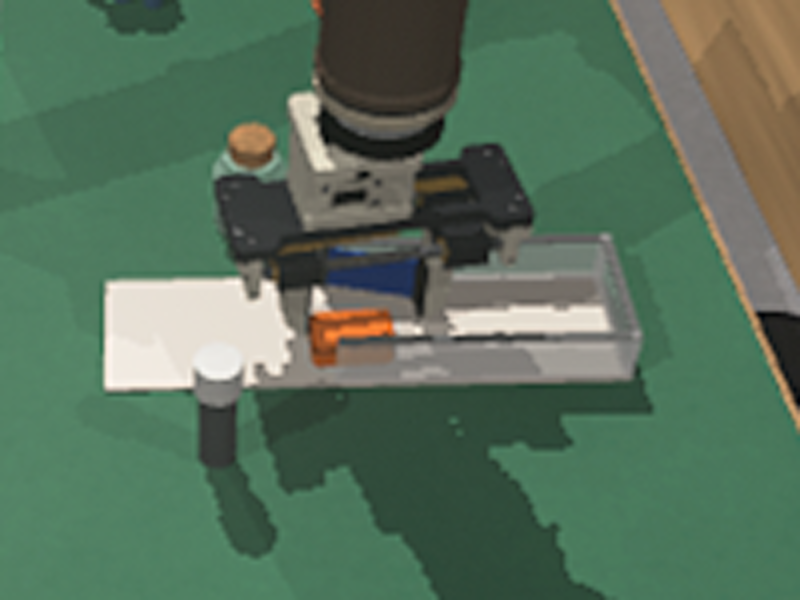

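Side crop: the case (352,335) is more than half-way in and lies straight along the right wall. The flap (375,275) is wide open behind finger A at (435,285). The jaw closing moves finger B forward cleanly.

Call:
{"op": "arm_command", "data": {
  "targets": [
    [[0.001, -0.005, 0, 0, 0, 0], [-0.002, 0, 0, 0, 0, -0.11], [-0.002, 0, 0, 0, 0, -0.11], [-0.0015, 0.004, 0, 0, 0, 0], [-0.0015, 0.004, 0, 0, 0, 0]]
  ]
}}

```text
clock: 11.32
position: [0.581, -0.0258, 0.1297]
ee_rot: [-1.813, -2.565, 0.0]
force: [-1.5, -0.5, 0.4]
width: 0.827
gripper_force: 0.8
```

Call:
{"op": "arm_command", "data": {
  "targets": [
    [[0, 0, 0, 0, 0, 0], [0, 0, 0, 0, 0, 0], [0, 0, 0, 0, 0, 0]]
  ],
  "jaw": 0.06
}}

```text
clock: 11.7
position: [0.5811, -0.0259, 0.1297]
ee_rot: [1.81, 2.568, 0.0]
force: [0.6, -1.5, -0.2]
width: 0.653
gripper_force: 0.6
```

```bash
python3 see.py
```

```text
clk 11.7 tcp [0.0265 0.0013] z 0.1297 phi 0.38 tilt [-0.  0. -1.] A [0.0632 0.0159] B [-0.0102 -0.0133] F [ 0.6 -1.5 -0.2] w 0.653
case top n 136 c [ 27.4 -20.3] size [22.  50.4] yaw -0.027
```

Call:
{"op": "arm_command", "data": {
  "targets": [
    [[0.001, -0.003, 0, 0, 0, 0], [-0.001, 0, 0, 0, 0, -0.155], [-0.0015, 0.003, 0, 0, 0, 0], [-0.0015, 0.003, 0, 0, 0, 0], [-0.002, 0.003, 0, 0, 0, 0], [-0.002, 0.003, 0, 0, 0, 0]]
  ]
}}

```text
clock: 12.5
position: [0.5924, -0.0272, 0.1297]
ee_rot: [-1.607, -2.7, 0.0]
force: [-1.1, -0.6, 0.6]
width: 0.652
gripper_force: 0.8
```

Call:
{"op": "arm_command", "data": {
  "targets": [
    [[0, 0, 0, 0, 0, 0], [0, 0, 0, 0, 0, 0], [0, 0, 0, 0, 0, 0]]
  ],
  "jaw": 0.044
}}

```text
clock: 12.88
position: [0.5922, -0.0273, 0.1298]
ee_rot: [1.606, 2.7, 0.0]
force: [0.7, -0.4, 0.1]
width: 0.482
gripper_force: 0.8
```

```bash
python3 see.py s5
```

```text
clk 12.88 tcp [0.0376 0.0003] z 0.1298 phi 0.535 tilt [-0.  0. -1.] A [0.0648 0.0165] B [ 0.0104 -0.0158] F [ 0.7 -0.4  0.1] w 0.482
case top n 155 c [ 48.3 -17.1] size [29.4 50.6] yaw -0.027
```

View pics/s5.png

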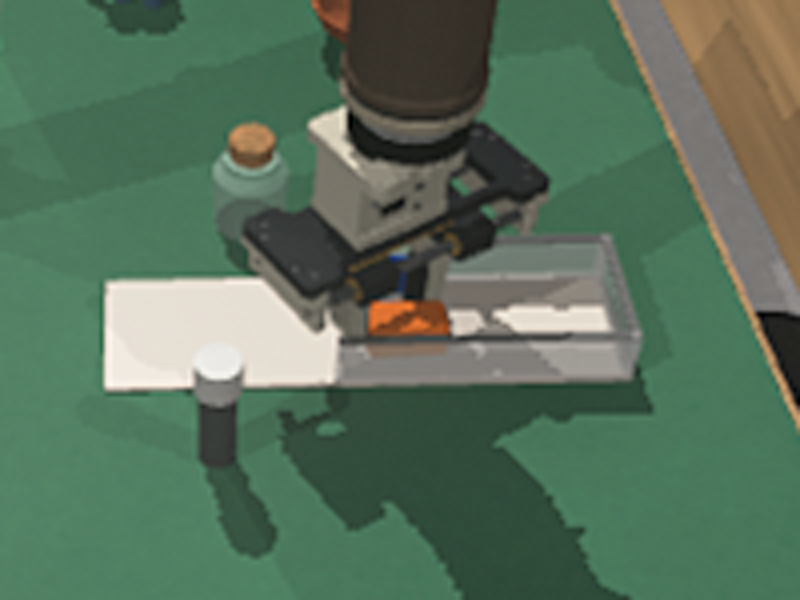

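Side crop: the case at (408,325) is entirely inside the doorway and straight, with the flap still held behind finger A at (400,270). I need about 60 mm more. I shift A a little left, away from the case, and bring B up alongside.

Call:
{"op": "arm_command", "data": {
  "targets": [
    [[0.004, -0.001, 0, 0, 0, 0], [0, 0, 0, 0, 0, -0.165], [0, 0, 0, 0, 0, 0]]
  ]
}}

```text
clock: 13.3
position: [0.589, -0.0241, 0.1298]
ee_rot: [-1.378, -2.823, -0.0]
force: [-1.1, -1.6, -0.1]
width: 0.479
gripper_force: 0.5
```

Call:
{"op": "arm_command", "data": {
  "targets": [
    [[-0.002, 0.003, 0, 0, 0, 0], [-0.002, 0.003, 0, 0, 0, 0], [-0.002, 0.003, 0, 0, 0, 0], [-0.002, 0.003, 0, 0, 0, 0], [0, 0, 0, 0, 0, 0]]
  ],
  "jaw": 0.03
}}

```text
clock: 13.92
position: [0.6043, -0.0231, 0.1297]
ee_rot: [1.378, 2.823, 0.0]
force: [-0.0, -1.6, -0.2]
width: 0.328
gripper_force: 0.5
```

```bash
python3 see.py
```

```text
clk 13.93 tcp [0.0495 0.0049] z 0.1297 phi 0.7 tilt [-0.  0. -1.] A [0.0683 0.0207] B [ 0.0307 -0.0109] F [-0.  -1.6 -0.2] w 0.328
case top n 165 c [ 69.4 -14. ] size [29.6 50.4] yaw -0.027
```

Call:
{"op": "arm_command", "data": {
  "targets": [
    [[0, 0, 0, 0, 0, 0], [0, 0, 0, 0, 0, -0.14], [0, 0, 0, 0, 0, -0.14], [0, 0, 0, 0, 0, -0.14], [-0.004, 0.002, 0, 0, 0, 0], [-0.004, 0.002, 0, 0, 0, 0], [-0.004, 0.002, 0, 0, 0, 0]]
  ],
  "jaw": 0.02
}}

```text
clock: 14.85
position: [0.6174, -0.0235, 0.1296]
ee_rot: [-0.761, -3.048, 0.0]
force: [-1.4, -1.7, 0.7]
width: 0.219
gripper_force: 0.8
```

```bash
python3 see.py s6
```

```text
clk 14.85 tcp [0.0627 0.005 ] z 0.1296 phi 1.118 tilt [ 0. -0. -1.] A [0.0713 0.0226] B [ 0.0542 -0.0125] F [-1.4 -1.7  0.7] w 0.219
case top n 123 c [ 98.1 -14.7] size [29.6 39.2] yaw -0.027
```

View pics/s6.png

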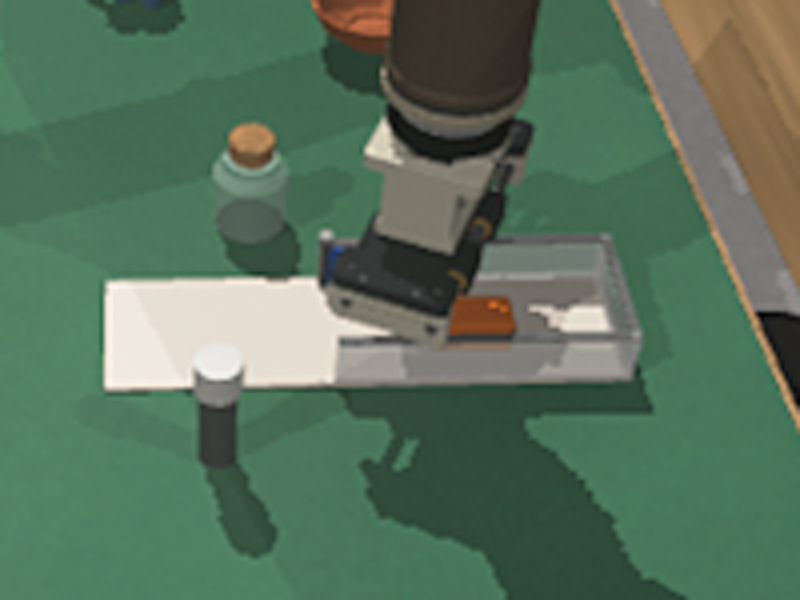

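Side crop: the case (482,315) is deep inside, its rear about 66 mm in, and the hinge side of the flap (330,265) still shows it held open. One last push, then straight up.

Call:
{"op": "arm_command", "data": {
  "targets": [
    [[-0.004, 0.002, 0, 0, 0, 0], [-0.004, 0.002, 0, 0, 0, 0], [-0.004, 0.002, 0, 0, 0, 0], [-0.003, 0.001, 0, 0, 0, 0], [0, 0, 0, 0, 0, 0], [0.003, -0.002, 0, 0, 0, 0], [0, 0, 0, 0, 0, 0]]
  ]
}}

```text
clock: 15.78
position: [0.6334, -0.0261, 0.1307]
ee_rot: [0.759, 3.041, 0.0]
force: [12.3, -2.7, -6.8]
width: 0.216
gripper_force: 6.2
```

```bash
python3 see.py
```

```text
clk 15.78 tcp [0.0788 0.003 ] z 0.1307 phi 1.119 tilt [-0.007  0.002 -1.   ] A [0.0873 0.0205] B [ 0.0703 -0.0145] F [12.3 -2.7 -6.8] w 0.216
case top n 113 c [115.6 -15.2] size [29.6 37.7] yaw -0.027
```

Call:
{"op": "arm_command", "data": {
  "targets": [
    [[-0.004, 0.002, 0, 0, 0, 0], [0, 0, 0, 0, 0, 0], [0, 0, 0, 0, 0, 0]]
  ]
}}

```text
clock: 16.2
position: [0.6352, -0.025, 0.1301]
ee_rot: [0.759, 3.047, 0.0]
force: [4.8, -1.4, 0.3]
width: 0.213
gripper_force: 2.4
```

```bash
python3 see.py s7
```

```text
clk 16.2 tcp [0.0805 0.0042] z 0.1301 phi 1.12 tilt [-0.002  0.001 -1.   ] A [0.0889 0.0215] B [ 0.0721 -0.0132] F [ 4.8 -1.4  0.3] w 0.213
case top n 104 c [115.9 -15.2] size [29.6 38.3] yaw -0.027
```

View pics/s7.png

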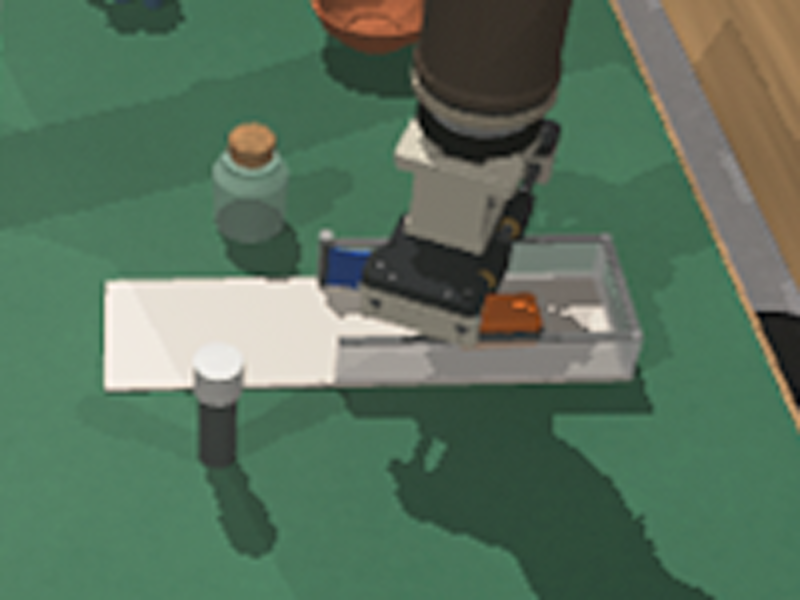

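Side crop: the case (510,313) is inside beyond the arc. The flap's end still bears lightly on finger A, so I go a few mm forward and then straight up.

Call:
{"op": "arm_command", "data": {
  "targets": [
    [[-0.003, 0.0015, 0, 0, 0, 0], [-0.002, 0.001, 0, 0, 0, 0], [0, 0, 0, 0, 0, 0], [0, 0, 0, 0, 0, 0]]
  ]
}}

```text
clock: 16.75
position: [0.6399, -0.0248, 0.1295]
ee_rot: [-0.758, -3.048, -0.0]
force: [-0.7, 1.1, 0.3]
width: 0.224
gripper_force: 0.1
```

Call:
{"op": "arm_command", "data": {
  "targets": [
    [[0, 0, -0.01, 0, 0, 0], [0, 0, -0.01, 0, 0, 0], [0, 0, -0.01, 0, 0, 0], [0, 0, -0.02, 0, 0, 0], [0, 0, -0.03, 0, 0, 0], [0, 0, -0.04, 0, 0, 0], [0, 0, -0.05, 0, 0, 0], [0, 0, -0.04, 0, 0, 0]]
  ]
}}

```text
clock: 17.75
position: [0.6402, -0.0252, 0.3428]
ee_rot: [0.759, 3.046, 0.001]
force: [0.6, 0.3, -0.4]
width: 0.218
gripper_force: 0.0
```

Call:
{"op": "arm_command", "data": {
  "targets": [
    [[0.03, 0.03, 0, 0, 0, 0], [0.03, 0.04, 0, 0, 0, 0], [0.03, 0.04, 0, 0, 0, 0], [0.03, 0.04, 0, 0, 0, 0], [0, 0.04, 0, 0, 0, 0], [0, 0.04, 0, 0, 0, 0], [0, 0.03, 0, 0, 0, 0], [0, 0, 0, 0, 0, 0], [0, 0, 0, 0, 0, 0], [0, 0, 0, 0, 0, 0]]
  ]
}}

```text
clock: 19.0
position: [0.656, 0.2595, 0.3405]
ee_rot: [0.761, 3.047, 0.0]
force: [-0.1, -0.1, -0.4]
width: 0.219
gripper_force: 0.0
```

```bash
python3 see.py s8; python3 - <<'E'
from st import *
d=arm.get_image("top")
P=tray(ray_plane(d,[[0,0]],.1));H,S,V=cv2.split(cv2.cvtColor(d["pixels"],cv2.COLOR_RGB2HSV))
m=(H>100)&(H<130)&(S>80);m[:,:300]=0;m[:,350:]=0;m[:90]=0;m[240:]=0
v,u=np.nonzero(m)
if len(u): q=tray(ray_plane(d,np.c_[u,v],.138))*1000;print("flap",len(u),q.min(0).round(),q.max(0).round())
I=d["pixels"][:,:,::-1];s=cv2.imread("pics/s8.png");t=cv2.resize(I[90:250,260:400],(350,400));s=cv2.resize(s,(450,340));o=np.zeros((400,800,3),np.uint8);o[:340,:450]=s;o[:,450:]=t;cv2.imwrite("pics/fin.png",o)
E
```

```text
clk 19.0 tcp [0.0908 0.2892] z 0.3405 phi 1.118 tilt [-0.001  0.    -1.   ] A [0.0993 0.3068] B [0.0822 0.2717] F [-0.1 -0.1 -0.4] w 0.219
case top n 157 c [113.1 -13.5] size [52.6 31.7] yaw 0.09
flap 17 [-1. -9.] [ 1. 38.]
```

View pics/fin.png

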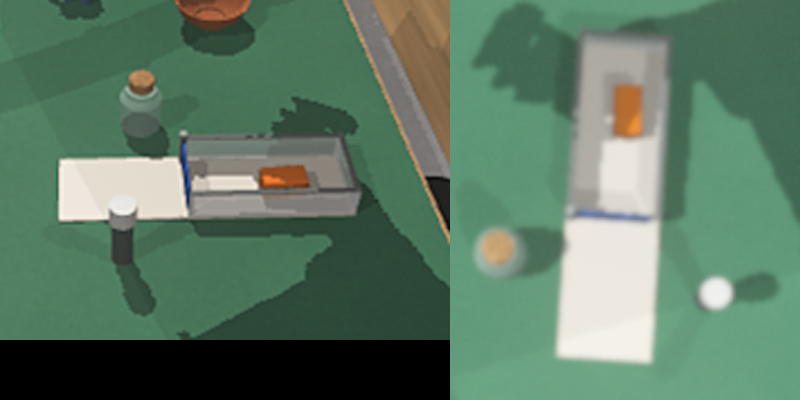

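Both views show the flap fully shut (top crop (612,215), side crop (185,172)) and the case inside at (628,110). The jar and torch have not moved, and the arm is clear.

```bash
python3 -c "
from cell import arm;print(arm.sign_off())"
```

```text
the job is handed in; nothing more can be done
None
```

The earbud case is inside the tray with its rear about 85 mm past the doorway, the flap is fully shut behind it, and I handed the job in at 19 s with the arm clear; near the end the flap's tip caught on the back of the holding finger for under a second (about 12 N) and came free when I moved forward a few mm.

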